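# Gauge a seized carton and hold the shutter at its mark

### The job

Check the sealed carton waiting at the infeed (left) end in the density gauge: push it along the roller bed until it sits square against the stop plate in the gauge's bay, and only then pull the spring-return shutter out by its T-handle until the pointer stands at the line on the index plate. Keep it there, by the handle, for a count of at least three seconds and finish the program while still holding it at the line, with the hand clear of the carton; keep the carton upright and leave the finished carton on the outfeed and the other things on the table where they are.

Things in the scene. Friction and masses are not known exactly. Their poses are not given: they have to be found in the camera images.
- bed: Roller bed, fixed, 720 mm long along its y, 170 mm wide: 18 free-turning steel rollers (25 mm diameter, 40 mm apart) between aluminium side rails. Origin on the table under its middle; y along it to the infeed end (robot's left), z up. Roller tops 70 mm above the table; rails 85 mm high, inner faces 156 mm apart, guide the carton.
- carton: The carton to check: sealed cardboard box, 140 mm along its x (across the bed), 150 mm along its y (along the bed), 90 mm high, 0.5 to 0.95 kg, wider than any gripper. It stands on the rollers on the infeed side (+y of the bed) of the gauge. Origin at the centre of its underside, z up.
- gauge: Density gauge fixed over the bed; its place along it varies. Origin on the table under the bay's middle, axes parallel to the bed's. Grey source housing (115 x 150 mm, 175 mm high, steel cap to 198 mm) at x -205 to -90 mm, the robot's side; grey detector box (70 x 110 mm, 165 mm high) at x 90 to 160 mm. The bay between them is open above and to +y.
- bay (a point): The bay's seat, 70 mm above the table, in the bay's middle; axes as the gauge. The carton's origin lies here when home against the stop plate, the steel plate across the bed at the bay's -y end (its face 75 mm from this point, 88 to 138 mm above the table).
- shutter (a joint): Travel in m of the shutter slide: 0 shut (as it starts), growing as the slide is pulled straight out along the gauge's -y; 0.045 with the pointer at the line; mechanical end at 0.062. A spring pulls it shut: 7 N when shut, 14 N at the line, about 17 N at the end.
- grip (a point): Middle of the T-handle's cross-bar, 165 mm above the table, moving with the slide; axes as the gauge. A level black round bar, 16 mm diameter, 64 mm long along x, on a 12 mm post that stands on the slide's carriage; the carriage's top is 42 mm below the bar's middle. Shut, the bar stands 70 mm from the housing's -y face. It is free from above.
- pointer (a point): The pointer at the carriage, a thin steel finger across the white index plate; this point lies on its underside and moves with the slide. Axes as the gauge.
- mark (a point): Middle of the one dark line across the fixed white index plate beside the slide (plate top 115 mm above the table, 42 x 150 mm). Pulled to the line, the pointer has the same y (in the gauge's axes) as this point; shut, it is 45 mm short of it. Axes as the gauge.
- done_carton: Bystander: a flatter finished carton, 130 x 100 x 55 mm, on the rollers of the outfeed end, beyond the stop plate. Origin at the centre of its underside.
- scanner: Bystander: handheld barcode scanner lying on the table, 195 mm long, 62 mm wide, 39 mm high. Origin under its middle.
- recorder: Bystander: voice recorder lying on the table, 105 x 36 x 18 mm. Origin under its middle.
- phone: Bystander: phone lying on the table, 148 x 72 x 9 mm. Origin under its middle.
- sample: Bystander: amber sample jar with a steel cap, 64 mm across, 75 mm high. Origin under its middle.
- clipboard: Bystander: clipboard with forms, 310 x 225 mm, 17 mm high at the clip. Origin under its middle.

How it is judged:
On the way, in this order (a step that is already met when the one before it is completed fails the run):
1. the carton stands home in the bay, square against the stop plate, the shutter still shut (y of carton in the frame of bay between -0.008 and 0.008 m and x of carton in the frame of bay between -0.015 and 0.015 m and z of carton in the frame of bay below 0.008 m and angle between the y axis of carton and the y axis of gauge, either way round below 0.06 rad and angle between carton's own z axis and vertical below 0.06 rad and linear speed of carton below 0.02 m/s and value of joint shutter below 0.01 m), for 0.3 s.
2. the shutter is held by its handle at the line for three seconds, with the carton home (y of carton in the frame of bay between -0.008 and 0.008 m and x of carton in the frame of bay between -0.015 and 0.015 m and z of carton in the frame of bay below 0.008 m and angle between the y axis of carton and the y axis of gauge, either way round below 0.06 rad and angle between carton's own z axis and vertical below 0.06 rad and linear speed of carton below 0.02 m/s and value of joint shutter between 0.04 and 0.05 m and contact force between the fingers and shutter above 4 N and contact force between carton and the arm below 0.5 N and contact force between carton and the fingers below 0.5 N), for 3 s.
At the end, for the whole second after the job is handed in: The carton is at rest and upright in the bay, within 8 mm of the stop plate and square to it within 0.06 rad, not touched by the robot; the fingers hold the shutter (contact over 4 N), at rest, with its pointer within 5 mm of the line (travel 0.040 to 0.050 m) (all of step 2 and velocity of joint shutter between -0.01 and 0.01 m/s); the arm keeps its last pose, push and grip.
It fails at once if the shutter is opened (over 12 mm) while the carton is not home in the bay (value of joint shutter above 0.012 m and (y of carton in the frame of bay above 0.015 m or y of carton in the frame of bay below -0.015 m)).
It fails at once if the carton is tipped by more than 0.25 rad (angle between carton's own z axis and vertical above 0.25 rad).
It fails at once if another thing on the table or the finished carton is moved by more than 30 mm (distance of any of done_carton, scanner, recorder, phone, sample, clipboard from where it was at the start of the episode above 0.03 m).
It also fails if it takes over 58 s, if anything falls off the work surface, if the arm or the gripper's body presses on something with over 40 N, if the wrist force passes 120 N, or if a joint passes its speed limit or range.

### The arm

A 7-joint arm with a two-finger parallel gripper is mounted at the origin on the work surface. World frame = base frame: x ahead of the robot, y to its left, z up, the work surface at z = 0. Lengths are in m, angles in rad, forces in N, time in s.
With the tool pointing down it reaches from about 0.4 to 0.85 m from the base axis. Payload 10.4 kg.
Tool frame: the origin (TCP) lies midway between the tips of the shut fingers; the grasp point (between the pads) lies 19 mm behind it; y points along the fingers, x is the direction in which the jaws open and shut, and the axes are right-handed (so a half turn about y gives the same grasp; the last joint's range is limited). The gripper opens to 87 mm and grips with 3 to 60 N. Pads are 19 mm wide; open, the fingers measure 117 mm over their backs; the gripper's body (75 mm by 190 mm) begins 51 mm behind the grasp point.
Start: joints at [-1.323, 0.332, -0.065, 1.46, 0.022, 1.35, -0.088], TCP at [0.167, 0.602, 0.196] pointing down, gripper open.
Joint ranges: [-2.6, 2.6], [-0.5, 2.12], [-1.47, 1.34], [0.16, 2.42], [-1.27, 4.41], [0.06, 2.06], [-2.6, 2.6]. Speed limits (rad/s): [2.22, 2.22, 2.79, 2.79, 3.14, 3.14, 3.14].

### API

Orientations are given as a unit quaternion [x, y, z, w].
In Python, from bench import r gives the robot as it stands. The module is installed in compiled form; this text tells all that it offers.
- The arm moves only by the tool arm_command, never from a script. Its argument "deltas" is one flat list of numbers, 6 for each row, row after row: the shift along the tool's x, y, z in m, then the turn, a rotation vector about the tool's x, y, z in degrees. In form: [tx, ty, tz, ax, ay, az, tx, ty, tz, ax, ay, az, ...]. A call has 1 to 8 rows; each row is the pose to reach, as a shift and turn from the pose commanded when the call began, along the tool's axes at that moment; what a row does not reach only later rows make up. A row lasts 1/8 s, in which the tool goes at most 62.5 mm and 10.7 degrees, less where a joint would pass 70% of its speed; a pose out of reach is approached as far as the arm can. A call with a gripper value outside its range is refused whole. "hand" is the opening, from 0 (shut) to 1 (fully open), set as the call begins (left out, the last holds). The fingers move at their own pace and stop on an object; "grip_force" is the grip in N (left out, the last holds). Time passes only in rows, so rows that repeat a pose let the fingers close. It gives the time, the measured TCP pose, the force and the opening at its end, in the units of the state.
- r.read_state(): the state, without advancing time (a new reading comes with each control period).
- r.camera(name): name is "side" or "top" or "wrist"; returns a dict with "image" (384x512x3 uint8, red, green, blue), "intrinsics" (3x3 intrinsics, pixels), "world_from_camera" (4x4, takes a point from camera to world coordinates); the wrist camera has in their place "hand_eye" (4x4, takes a point from camera to tool coordinates, whose origin is the TCP and whose axes are the tool frame's). Camera axes: x right, y down, z forward; pixel columns grow to the right and rows downward; lengths in m; the calibration is good to about 2 mm. A picture is of the moment at which its call begins: read the wrist's pose just before it. There is no depth.
- r.close_job(): hands the job in, once; it reports no verdict.
Trained networks look in a picture, given as the dict that the camera call returned (one of the last four; its "shot" number tells which), for a name from the list of things; names that differ only in an ending like _2 or _b are one class to them, and where a whole thing is asked for, a point or a joint stands for the part that bears it (a point fixed in the world has none). Each returns a list of dicts, best first, with "conf" (0 to 1); they miss things now and then, are a little off and sometimes report something else, mostly with a low value. They report only what shows in the picture. A call takes as long as a camera call.
- r.boxes_of(picture, query): "centre" ([row, column] in pixels, amid what is visible of it).
- r.regions_of(picture, query): "region" (384x512 bool, what is visible of it) and "centre" ([row, column] in pixels, amid what is visible of it).
The state is a dict: "time": time; "joint_positions": joint angles; "joint_vel": joint speeds; "joint_torque": joint torques, N m; "ee_pos": TCP position; "eef_rot": TCP orientation; "ft_force": force on the tool from outside, world axes, zero at the start; "torque": the same for the moment, N m; "width": finger opening in m.
Only numpy, scipy, OpenCV 4.12 (cv2) and the standard library are available. Lean on these libraries where they do the work, as an engineer would, in place of code of your own. Each camera call takes 0.05 s, during which the arm holds its last target.

## Working session

There is one attempt and no reset: what is moved stays moved. The work goes in short steps, Python scripts to look and compute and a tool call to move; the robot and the scene stay as the last step left them, time stands still between calls to the robot, and variables do not carry over. Pictures are saved under pics/ and viewed, and the job is handed in when it is done.

Besides the shell and the picture viewer there is one more tool, called as a command line: name --argument value ..., lists and objects as JSON in quotes. arm_command: Moves the arm, as the interface text tells. Its arguments: {"type":"object","properties":{"deltas":{"type":"array","items":{"type":"number"}},"hand":{"type":"number"},"grip_force":{"type":"number"}},"required":["deltas"]}

```bash
mkdir -p pics; ls; cat > a.py <<'E'
from bench import r
import numpy as np, cv2, pickle
s=r.read_state(); print({k:np.round(v,3).tolist() for k,v in s.items()})
for n in ["top","side"]:
    p=r.camera(n); cv2.imwrite(f"pics/{n}0.png",p["image"][:,:,::-1]); pickle.dump(p,open(f"{n}0.pkl","wb"))
    print(n,p["intrinsics"].tolist(),np.round(p["world_from_camera"],4).tolist())
    for q in ["bed","carton","gauge","shutter","grip","pointer","mark","done_carton","scanner","sample"]:
        try:
            b=r.boxes_of(p,q); print(q,[(np.round(x["centre"],1).tolist(),round(x["conf"],2)) for x in b[:3]])
        except Exception as e: print(q,e)
E
python3 a.py
```

```text
pics
{'time': 0.0, 'joint_positions': [-1.323, 0.333, -0.065, 1.461, 0.022, 1.35, -0.089], 'joint_vel': [0.002, 0.0, 0.001, -0.001, -0.001, 0.001, 0.0], 'joint_torque': [0.0, -62.325, 0.025, -38.99, -0.061, 0.04, 0.0], 'ee_pos': [0.167, 0.602, 0.195], 'eef_rot': [0.563, 0.428, -0.428, -0.563], 'ft_force': [-0.865, -0.155, 0.223], 'torque': [0.022, -0.053, 0.013], 'width': 0.087}
top [[406.90181863960566, 0.0, 250.08099434050678], [0.0, 406.90181863960566, 197.84206541597777], [0.0, 0.0, 1.0]] [[0.0002, -0.9847, 0.1742, 0.2624], [-0.9995, -0.0059, -0.0321, -0.1133], [0.0326, -0.1741, -0.9842, 1.1927], [0.0, 0.0, 0.0, 1.0]]
bed [([155.9, 172.5], 0.94)]
carton [([181.0, 253.6], 0.72), ([157.0, 122.6], 0.71)]
gauge [([188.4, 210.5], 0.87)]
shutter [([178.8, 255.2], 0.57), ([187.1, 210.1], 0.23)]
grip [([179.8, 256.6], 0.64), ([187.9, 212.8], 0.27)]
pointer [([179.2, 254.8], 0.73)]
mark [([158.9, 122.3], 0.17)]
done_carton [([145.0, 279.3], 0.94)]
scanner [([220.6, 102.6], 0.91)]
sample []
side [[398.77706760581725, 0.0, 260.72212381913965], [0.0, 398.77706760581725, 189.7485075886444], [0.0, 0.0, 1.0]] [[0.948, -0.2322, 0.2178, 0.1721], [-0.3178, -0.652, 0.6884, -1.0623], [-0.0178, -0.7218, -0.6918, 1.0522], [0.0, 0.0, 0.0, 1.0]]
bed [([183.6, 287.6], 0.85)]
carton [([128.9, 259.6], 0.84)]
gauge [([176.4, 263.1], 0.76)]
shutter [([188.8, 273.5], 0.8)]
grip [([189.5, 271.6], 0.78)]
pointer [([190.5, 273.3], 0.63)]
mark [([173.2, 262.8], 0.95)]
done_carton [([204.9, 309.2], 0.7)]
scanner [([149.5, 213.9], 0.94)]
sample [([133.7, 288.0], 0.68)]
```

View pics/top0.png

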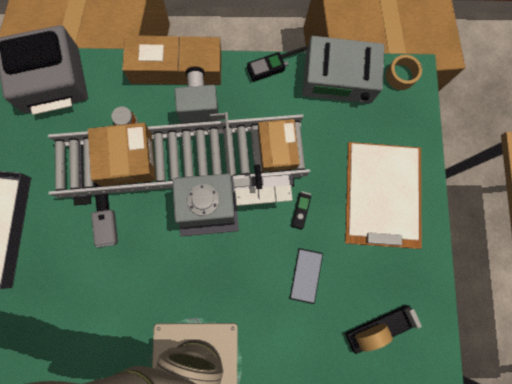

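View pics/side0.png

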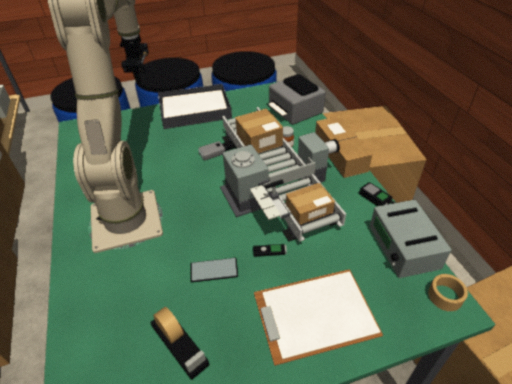

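```bash
python3 -c "
import cv2
a=cv2.imread('pics/top0.png')[90:250,60:330];cv2.imwrite('pics/top0z.png',cv2.resize(a,None,fx=2.9,fy=2.9,interpolation=cv2.INTER_CUBIC))
a=cv2.imread('pics/side0.png')[100:260,190:370];cv2.imwrite('pics/side0z.png',cv2.resize(a,None,fx=3.7,fy=3.7,interpolation=cv2.INTER_CUBIC))"
```

```text
(no output)
```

View pics/top0z.png

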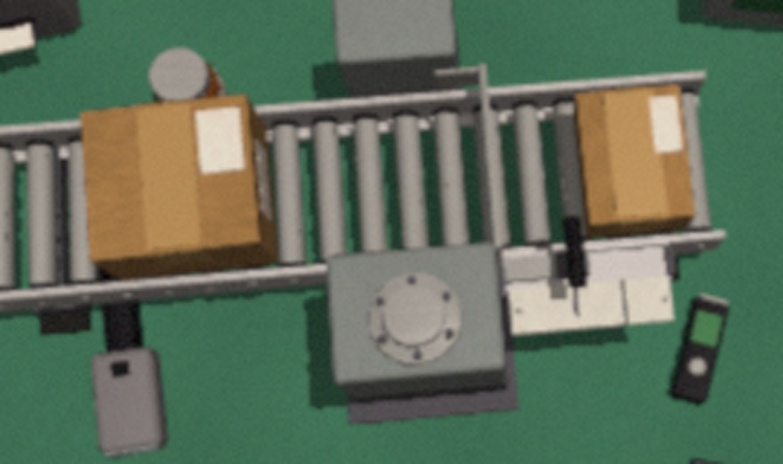

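View pics/side0z.png

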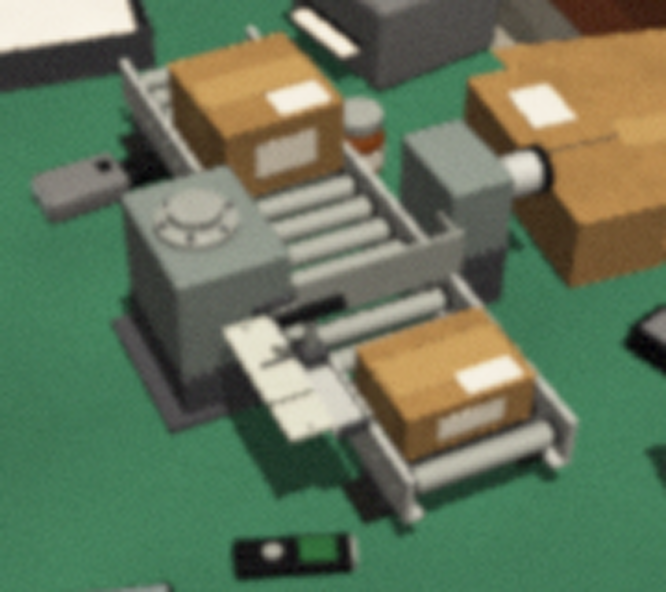

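```bash
cat > h.py <<'E'
import numpy as np, cv2, pickle
def bp(p,u,v,z):
    K=p["intrinsics"];T=p["world_from_camera"]
    d=T[:3,:3]@np.linalg.solve(K,[u,v,1.]); o=T[:3,3]
    return o+d*(z-o[2])/d[2]
def pj(p,X):
    K=p["intrinsics"];T=p["world_from_camera"]
    c=(np.asarray(X)-T[:3,3])@T[:3,:3]; q=c@np.asarray(K).T
    return q[...,:2]/q[...,2:]
E
python3 - <<'E'
from h import *
t=pickle.load(open("top0.pkl","rb")); s=pickle.load(open("side0.pkl","rb"))
T=lambda a,z:np.round(bp(t,a[0]/2.9+60-.3,a[1]/2.9+90-.3,z),4)
S=lambda a,z:np.round(bp(s,a[0]/3.7+190-.3,a[1]/3.7+100-.3,z),4)
for n,a,z in [("h_lt",(328,258),.175),("h_rt",(502,248),.175),("h_rb",(502,372),.175),("h_lb",(337,384),.175),("bar far",(573,218),.168),("bar near",(576,285),.168),("stop far",(482,66),.138),("stop near",(498,245),.138),
 ("railfar R",(705,75),.085),("railnear R",(722,235),.085),("railfar L",(0,130),.085),("railnear L",(0,298),.085),
 ("c lt",(83,113),.16),("c rt",(247,97),.16),("c rb",(275,262),.16),("c lb",(95,265),.16),("line a",(624,280),.115),("line b",(626,325),.115),("ptr tip",(576,315),.115),
 ("done lt",(577,92),.125),("done rt",(680,86),.125)]:
    print("T",n,T(a,z))
for n,a,z in [("h_l",(122,192),.175),("h_bot",(178,285),.175),("h_right",(288,262),.175),("h_top",(230,168),.175),("c l",(168,70),.16),("c b",(230,135),.16),("c r",(343,98),.16),("c t",(275,38),.16),("bar a",(270,318),.165),("bar b",(345,300),.165),("line a",(265,398),.115),("line b",(310,388),.115),("cap",(197,208),.198),
 ]:
    print("S",n,S(a,z))
E
```

```text
T h_lt [0.4909 0.0504 0.175 ]
T h_rt [ 0.5011 -0.1022  0.175 ]
T h_rb [ 0.3908 -0.103   0.175 ]
T h_lb [0.3798 0.039  0.175 ]
T bar far [ 0.5308 -0.1654  0.168 ]
T bar near [ 0.4696 -0.1679  0.168 ]
T stop far [ 0.6853 -0.0816  0.138 ]
T stop near [ 0.5126 -0.0981  0.138 ]
T railfar R [ 0.7001 -0.3014  0.085 ]
T railnear R [ 0.5368 -0.3143  0.085 ]
T railfar L [0.6352 0.3839 0.085 ]
T railnear L [0.4702 0.3706 0.085 ]
T c lt [0.6269 0.2776 0.16  ]
T c rt [0.6439 0.1311 0.16  ]
T c rb [0.4903 0.0995 0.16  ]
T c lb [0.4864 0.2574 0.16  ]
T line a [ 0.4854 -0.2157  0.115 ]
T line b [ 0.4428 -0.2171  0.115 ]
T ptr tip [ 0.4519 -0.1707  0.115 ]
T done lt [ 0.6657 -0.1718  0.125 ]
T done rt [ 0.6729 -0.2703  0.125 ]
S h_l [0.3833 0.041  0.175 ]
S h_bot [ 0.3968 -0.1052  0.175 ]
S h_right [ 0.4993 -0.1088  0.175 ]
S h_top [0.4921 0.0417 0.175 ]
S c l [0.487  0.2478 0.16  ]
S c b [0.5142 0.1129 0.16  ]
S c r [0.6452 0.1346 0.16  ]
S c t [0.6155 0.2677 0.16  ]
S bar a [ 0.4635 -0.1633  0.165 ]
S bar b [ 0.5338 -0.1636  0.165 ]
S line a [ 0.4428 -0.2083  0.115 ]
S line b [ 0.4842 -0.21    0.115 ]
S cap [ 0.4369 -0.0343  0.198 ]
```

```bash
cat >> h.py <<'E'
from scipy.spatial.transform import Rotation as Ro
YAW=0.095; G=np.array([0.590,-0.018,0.])
RG=Ro.from_rotvec([0,0,YAW]).as_matrix()
def gw(x,y,z): return G+RG@np.array([x,y,z])
def delta(st,pos,jaw):
    """jaw: world dir of tool x; tool y=down"""
    R0=Ro.from_quat(st["eef_rot"]).as_matrix()
    best=None
    for sg in (1,-1):
        xx=sg*np.asarray(jaw)/np.linalg.norm(jaw); yy=np.array([0,0,-1.]); zz=np.cross(xx,yy)
        rv=Ro.from_matrix(R0.T@np.c_[xx,yy,zz]).as_rotvec(degrees=True)
        if best is None or np.linalg.norm(rv)<np.linalg.norm(best): best=rv
    return np.round(R0.T@(np.asarray(pos)-st["ee_pos"]),4), np.round(best,2)
E
cat > tgt.py <<'E'
import sys
from bench import r
from h import *
s=r.read_state(); print(round(s["time"],2),np.round(s["ee_pos"],4),np.round(s["joint_positions"],2),np.round(s["ft_force"],1),s["width"])
R0=Ro.from_quat(s["eef_rot"]).as_matrix(); print(np.round(R0,3).tolist())
jaw=RG[:,0] if sys.argv[1]=="x" else RG[:,1]
for a in sys.argv[2:]:
    x,y,z=map(float,a.split(",")); print(a,np.round(gw(x,y,z),3),delta(s,gw(x,y,z),jaw))
print("TCP in gauge",np.round(RG.T@(s["ee_pos"]-G),4))
E
python3 tgt.py x .012,.35,.22 .012,.34,.125
```

```text
1.1 [0.1672 0.6022 0.1962] [-1.32  0.33 -0.06  1.46  0.02  1.35 -0.09] [ 0.1 -0.5  1.2] 0.08677012790339435
[[0.268, -0.0, -0.964], [0.964, 0.0, 0.268], [0.0, -1.0, 0.0]]
.012,.35,.22 [0.569 0.332 0.22 ] (array([-0.1534, -0.0238, -0.4594]), array([-0.  , 69.04,  0.  ]))
.012,.34,.125 [0.57  0.322 0.125] (array([-0.1627,  0.0712, -0.4629]), array([-0.  , 69.04,  0.  ]))
TCP in gauge [-0.3621  0.6576  0.1962]
```

arm_command --deltas '[-0.019,-0.003,-0.057,0,8.6,0,-0.038,-0.006,-0.115,0,17.3,0,-0.057,-0.009,-0.172,0,25.9,0,-0.077,-0.012,-0.23,0,34.5,0,-0.096,-0.015,-0.287,0,43.2,0,-0.115,-0.018,-0.345,0,51.8,0,-0.134,-0.021,-0.402,0,60.4,0,-0.153,-0.024,-0.459,0,69,0]' --hand 1

```text
time: 2.1
ee_pos: [0.5699, 0.331, 0.2206]
eef_rot: [-0.706, -0.032, 0.032, 0.707]
ft_force: [0.3, 0.6, -0.2]
width: 0.0871
```

```bash
python3 tgt.py x .012,.35,.22 .012,.34,.125; python3 - <<'E'
from bench import r
from h import *
st=r.read_state()
p=r.camera("wrist"); cv2.imwrite("pics/w1.png",p["image"][:,:,::-1]); print(np.round(p["hand_eye"],3).tolist())
p=r.camera("side"); cv2.imwrite("pics/s1.png",p["image"][:,:,::-1])
E
```

```text
2.1 [0.5699 0.331  0.2206] [-0.84  0.4   0.34  1.34 -0.13  1.42 -0.41] [ 0.3  0.6 -0.2] 0.08711001481433264
[[0.996, 0.0, -0.091], [0.091, 0.0, 0.996], [0.0, -1.0, 0.0]]
.012,.35,.22 [0.569 0.332 0.22 ] (array([-0.0011,  0.0006,  0.0007]), array([-0.03, -0.22,  0.03]))
.012,.34,.125 [0.57  0.322 0.125] (array([-0.0011,  0.0956, -0.0094]), array([-0.03, -0.22,  0.03]))
TCP in gauge [0.0131 0.3493 0.2206]
[[1.0, 0.001, -0.0, 0.001], [0.0, -0.249, 0.969, -0.188], [0.0, -0.969, -0.249, 0.068], [0.0, 0.0, 0.0, 1.0]]
```

View pics/w1.png

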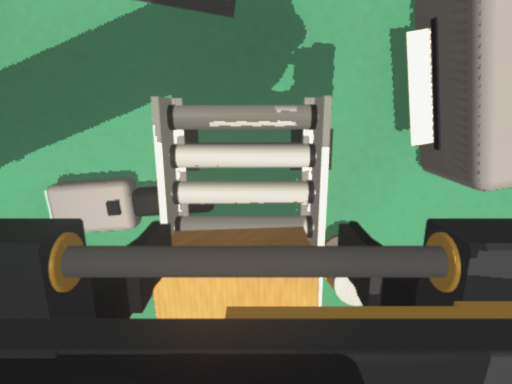

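View pics/s1.png

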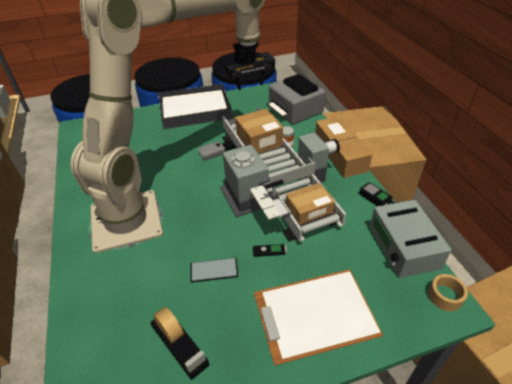

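```bash
python3 - <<'E'
from h import *
s=pickle.load(open("side0.pkl","rb"))
print(pj(s,np.array([[.57,.331,.22],[.57,.331,.4]])))
from bench import r
st=r.read_state(); p=r.camera("wrist")
T=np.eye(4);T[:3,:3]=Ro.from_quat(st["eef_rot"]).as_matrix();T[:3,3]=st["ee_pos"]
p=dict(p);p["world_from_camera"]=T@p["hand_eye"]
q=bp(p,168,228,.16);print(q,RG.T@(q-G)); q=bp(p,300,228,.16);print(q,RG.T@(q-G))
print(bp(p,160,100,.085),RG.T@(bp(p,160,100,.085)-G),RG.T@(bp(p,328,100,.085)-G))
print(pj(p,np.array([gw(-.07,.285,.16),gw(.07,.285,.16),st["ee_pos"]])))
E
```

```text
[[248.23035044  91.37552283]
 [246.33676347  48.58275225]]
[0.50902986 0.2947688  0.16      ] [-0.05093667  0.31903909  0.16      ]
[0.61341672 0.30328152 0.16      ] [0.05378698 0.31761158 0.16      ]
[0.48129648 0.39193234 0.085     ] [-0.06932835  0.41839522  0.085     ] [0.0880425 0.416396  0.085    ]
[[147.98545043 267.3981543 ]
 [318.92603222 265.22413899]
 [252.77776394 224.85104404]]
```

```bash
python3 - <<'E'
from h import *
from bench import r
st=r.read_state(); p=r.camera("wrist")
T=np.eye(4);T[:3,:3]=Ro.from_quat(st["eef_rot"]).as_matrix();T[:3,3]=st["ee_pos"]
p=dict(p);p["world_from_camera"]=T@p["hand_eye"]
for u in (168,300): print(RG.T@(bp(p,u,228,.07)-G))
im=p["image"][200:330,130:400,::-1];cv2.imwrite("pics/w2z.png",cv2.resize(im,None,fx=2.9,fy=2.9,interpolation=cv2.INTER_CUBIC))
E
```

```text
[-0.07819562  0.28880875  0.07      ]
[0.06443234 0.28796178 0.07      ]
```

View pics/w2z.png

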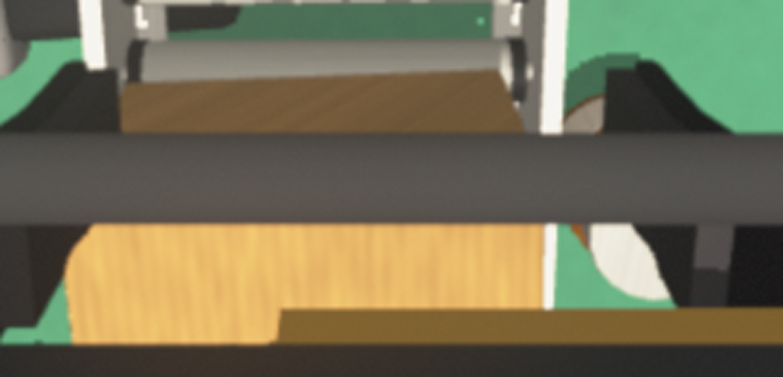

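arm_command --deltas '[0,0.03,-0.005,0,-0.2,0,0,0.06,-0.005,0,-0.2,0,0,0.085,-0.005,0,-0.2,0,0,0.0955,-0.005,0,-0.2,0,0,0.0955,-0.012,0,-0.2,0,0,0.0955,-0.02,0,-0.2,0,0,0.0955,-0.028,0,-0.2,0,0,0.0955,-0.036,0,-0.2,0]'

```text
time: 3.3
ee_pos: [0.5724, 0.2955, 0.1254]
eef_rot: [-0.706, -0.035, 0.035, 0.706]
ft_force: [1.0, -0.1, -0.2]
width: 0.0871
```

```bash
python3 tgt.py x .012,.09,.125;python3 - <<'E'
from bench import r
import cv2
p=r.camera("side"); im=p["image"][50:230,170:370,::-1];cv2.imwrite("pics/s3.png",cv2.resize(im,None,fx=3,fy=3,interpolation=cv2.INTER_CUBIC))
E
```

```text
3.3 [0.5724 0.2955 0.1254] [-0.8   0.43  0.34  1.52 -0.15  1.22 -0.34] [ 1.  -0.1 -0.2] 0.08713550617071615
[[0.995, 0.001, -0.099], [0.099, 0.001, 0.995], [0.001, -1.0, 0.0]]
.012,.09,.125 [0.593 0.073 0.125] (array([-0.001 ,  0.0003, -0.2238]), array([-0.03,  0.22,  0.05]))
TCP in gauge [0.0122 0.3138 0.1254]
```

View pics/s3.png

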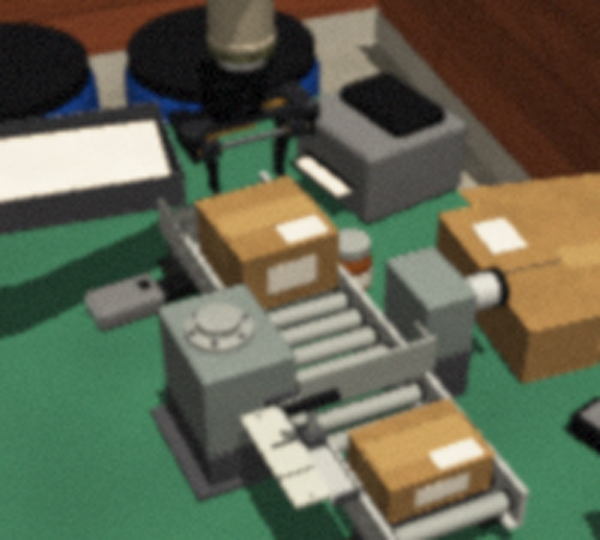

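arm_command --deltas '[0,0,-0.006,0,0.2,0,0,0,-0.013,0,0.2,0,0,0,-0.021,0,0.2,0,0,0,-0.03,0,0.2,0,0,0,-0.039,0,0.2,0,0,0,-0.048,0,0.2,0,0,0,-0.057,0,0.2,0,0,0,-0.066,0,0.2,0]'

```text
time: 4.35
ee_pos: [0.5785, 0.2299, 0.1247]
eef_rot: [-0.706, -0.034, 0.034, 0.706]
ft_force: [0.0, 1.5, 0.2]
width: 0.0867
```

arm_command --deltas '[0,0,-0.009,0,0,0,0,0,-0.018,0,0,0,0,0,-0.027,0,0,0,0,0,-0.036,0,0,0,0,0,-0.045,0,0,0,0,0,-0.054,0,0,0,0,0,-0.063,0,0,0,0,0,-0.072,0,0,0]'

```text
time: 5.35
ee_pos: [0.5854, 0.1582, 0.1247]
eef_rot: [-0.706, -0.034, 0.034, 0.706]
ft_force: [-0.6, 0.8, -0.7]
width: 0.0867
```

```bash
python3 tgt.py x .012,.09,.125;python3 - <<'E'
from bench import r
import cv2
p=r.camera("side"); im=p["image"][50:230,170:370,::-1];cv2.imwrite("pics/s4.png",cv2.resize(im,None,fx=3,fy=3,interpolation=cv2.INTER_CUBIC))
p=r.camera("top"); im=p["image"][90:250,60:330,::-1];cv2.imwrite("pics/t4.png",cv2.resize(im,None,fx=2.9,fy=2.9,interpolation=cv2.INTER_CUBIC))
E
```

```text
5.35 [0.5854 0.1582 0.1247] [-0.65  0.35  0.39  1.63 -0.14  1.2  -0.14] [-0.6  0.8 -0.7] 0.08666713171041258
[[0.995, -0.0, -0.096], [0.096, 0.0, 0.995], [-0.0, -1.0, 0.0]]
.012,.09,.125 [0.593 0.073 0.125] (array([-0.0002, -0.0003, -0.0859]), array([-0.  ,  0.04, -0.01]))
TCP in gauge [0.0121 0.1759 0.1247]
```

View pics/s4.png

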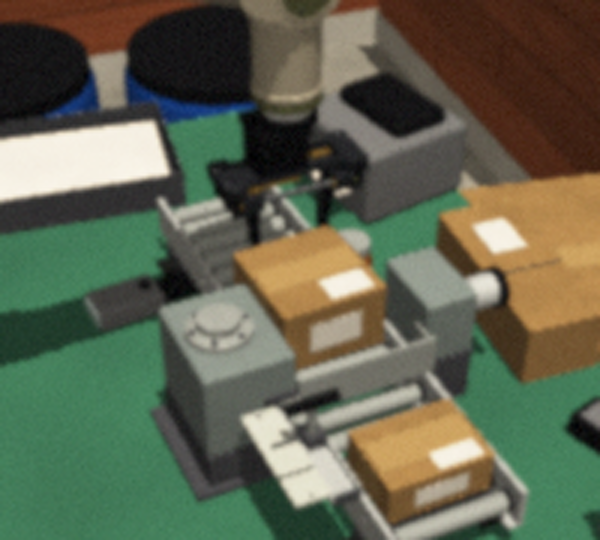

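View pics/t4.png

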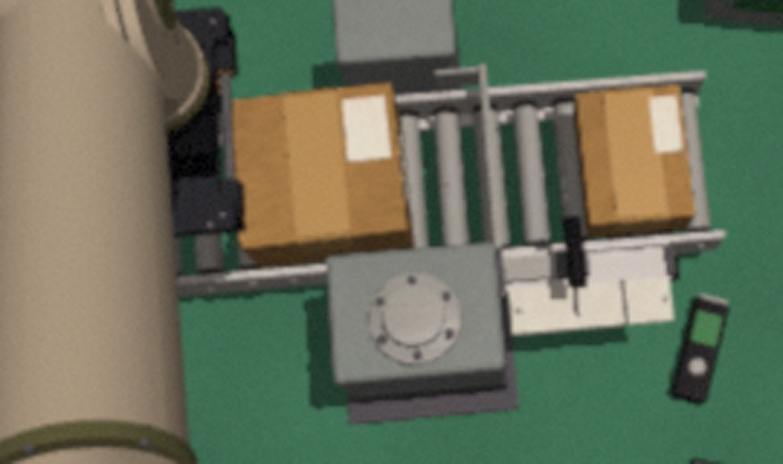

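```bash
python3 - <<'E'
from h import *
t=pickle.load(open("top0.pkl","rb"))
for a in [(390,85),(408,245),(232,100),(243,245)]: print(np.round(RG.T@(bp(t,a[0]/2.9+59.7,a[1]/2.9+89.7,.16)-G),4))
for a in [(482,66),(498,245)]: print('stop',np.round(RG.T@(bp(t,a[0]/2.9+59.7,a[1]/2.9+89.7,.138)-G),4))
E
```

```text
[0.0686 0.0132 0.16  ]
[-0.0829  0.0079  0.16  ]
[0.066 0.157 0.16 ]
[-0.0702  0.1538  0.16  ]
stop [ 0.0889 -0.0724  0.138 ]
stop [-0.0847 -0.0724  0.138 ]
```

arm_command --deltas '[0,0,-0.009,0,0,0,0,0,-0.018,0,0,0,0,0,-0.027,0,0,0,0,0,-0.036,0,0,0,0,0,-0.044,0,0,0,0,0,-0.051,0,0,0,0,0,-0.057,0,0,0,0,0,-0.062,0,0,0]'

```text
time: 6.45
ee_pos: [0.5913, 0.0968, 0.1247]
eef_rot: [-0.706, -0.034, 0.034, 0.706]
ft_force: [-0.8, 1.4, 0.2]
width: 0.0869
```

arm_command --deltas '[0,0,-0.004,0,0,0,0,0,-0.007,0,0,0,0,0,-0.01,0,0,0,0,0,-0.012,0,0,0,0,0,-0.014,0,0,0,0,0,-0.016,0,0,0]'

```text
time: 7.2
ee_pos: [0.5928, 0.0812, 0.1247]
eef_rot: [-0.706, -0.034, 0.034, 0.706]
ft_force: [0.3, 0.7, -0.8]
width: 0.0868
```

```bash
python3 tgt.py x .012,.09,.125;cat > look.py <<'E'
import sys
from bench import r
import cv2
n=sys.argv[1]
p=r.camera("side"); im=p["image"][50:230,170:370,::-1];cv2.imwrite(f"pics/s{n}.png",cv2.resize(im,None,fx=3,fy=3,interpolation=cv2.INTER_CUBIC))
p=r.camera("top"); im=p["image"][90:250,60:330,::-1];cv2.imwrite(f"pics/t{n}.png",cv2.resize(im,None,fx=2.9,fy=2.9,interpolation=cv2.INTER_CUBIC))
E
python3 look.py 5
```

```text
7.2 [0.5928 0.0812 0.1247] [-0.56  0.33  0.43  1.65 -0.15  1.19 -0.  ] [ 0.3  0.7 -0.8] 0.08676026412303167
[[0.995, -0.0, -0.096], [0.096, 0.0, 0.995], [-0.0, -1.0, 0.0]]
.012,.09,.125 [0.593 0.073 0.125] (array([-0.0002, -0.0003, -0.0085]), array([-0.  ,  0.05, -0.  ]))
TCP in gauge [0.0122 0.0985 0.1247]
```

View pics/s5.png

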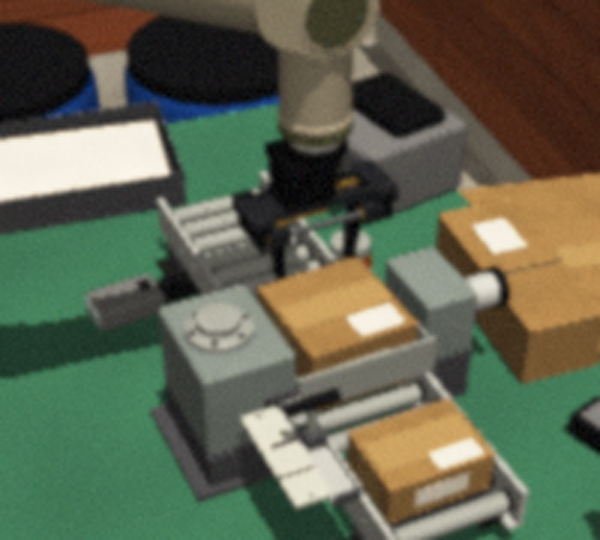

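View pics/t5.png

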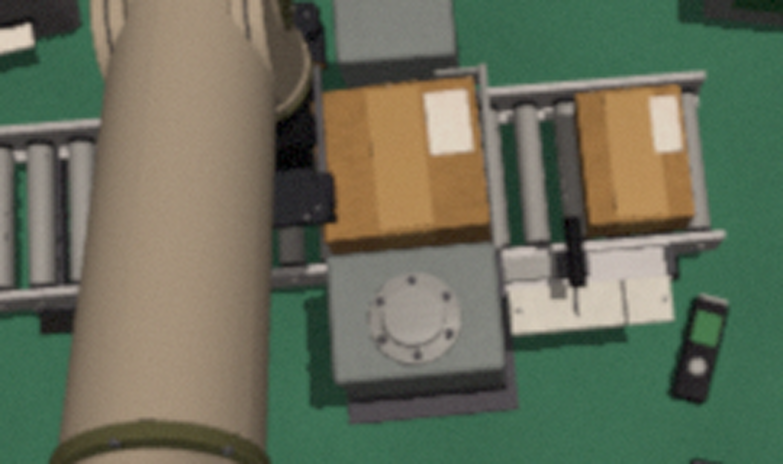

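arm_command --deltas '[0,0,-0.0015,0,0,0,0,0,-0.003,0,0,0,0,0,-0.0045,0,0,0]'

```text
time: 7.68
ee_pos: [0.5934, 0.0775, 0.1248]
eef_rot: [-0.706, -0.034, 0.034, 0.707]
ft_force: [1.3, 4.5, 0.5]
width: 0.0872
```

arm_command --deltas '[0,0,-0.001,0,0,0,0,0,-0.002,0,0,0,0,0,-0.003,0,0,0]'

```text
time: 8.05
ee_pos: [0.5942, 0.0751, 0.125]
eef_rot: [-0.706, -0.035, 0.034, 0.707]
ft_force: [4.1, 5.5, -0.8]
width: 0.0866
```

arm_command --deltas '[0,0,-0.001,0,0,0,0,0,-0.002,0,0,0,0,0,-0.003,0,0,0,0,0,-0.003,0,0,0]'

```text
time: 8.55
ee_pos: [0.5945, 0.0744, 0.1252]
eef_rot: [-0.705, -0.035, 0.034, 0.708]
ft_force: [3.0, 11.5, -0.7]
width: 0.0869
```

```bash
python3 tgt.py x .012,.09,.125; python3 look.py 6
```

```text
8.55 [0.5945 0.0744 0.1252] [-0.55  0.33  0.43  1.65 -0.15  1.19  0.02] [ 3.  11.5 -0.7] 0.0869101094965372
[[0.995, 0.002, -0.098], [0.098, 0.004, 0.995], [0.002, -1.0, 0.004]]
.012,.09,.125 [0.593 0.073 0.125] (array([-0.0013,  0.0001, -0.0015]), array([-0.22,  0.2 ,  0.12]))
TCP in gauge [0.0132 0.0915 0.1252]
```

View pics/s6.png

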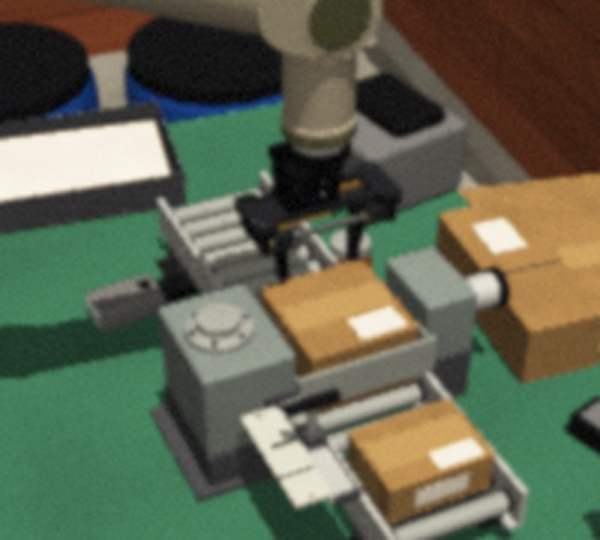

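View pics/t6.png

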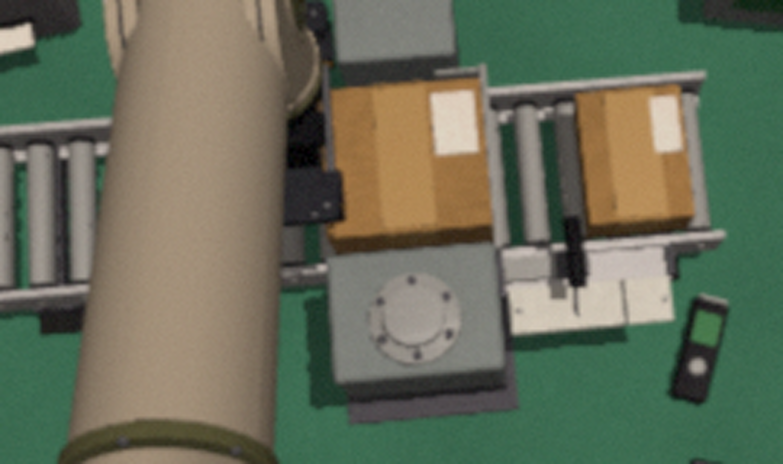

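arm_command --deltas '[0,0,0,0,0,0,0,0,0,0,0,0,0,0,0.001,0,0,0,0,0,0.003,0,0,0,0,0,0.008,0,0,0,0,0,0.02,0,0,0,0,0,0.04,0,0,0,0,-0.02,0.05,0,0,0]'

```text
time: 9.65
ee_pos: [0.5875, 0.1232, 0.1434]
eef_rot: [0.706, 0.034, -0.036, -0.706]
ft_force: [-0.7, -0.2, 0.7]
width: 0.0871
```

```bash
python3 tgt.py y -.1,-.12,.28 -.1,.08,.28; python3 look.py 7
```

```text
9.65 [0.5875 0.1232 0.1434] [-0.61  0.32  0.41  1.62 -0.14  1.23 -0.08] [-0.7 -0.2  0.7] 0.08711403555005681
[[0.995, -0.003, -0.098], [0.098, -0.0, 0.995], [-0.003, -1.0, -0.0]]
-.1,-.12,.28 [ 0.502 -0.147  0.28 ] (array([-0.1122, -0.1362, -0.2604]), array([ -0.14, -89.83,  -0.15]))
-.1,.08,.28 [0.483 0.052 0.28 ] (array([-0.1116, -0.1362, -0.0604]), array([ -0.14, -89.83,  -0.15]))
TCP in gauge [0.0109 0.1408 0.1434]
```

View pics/t7.png

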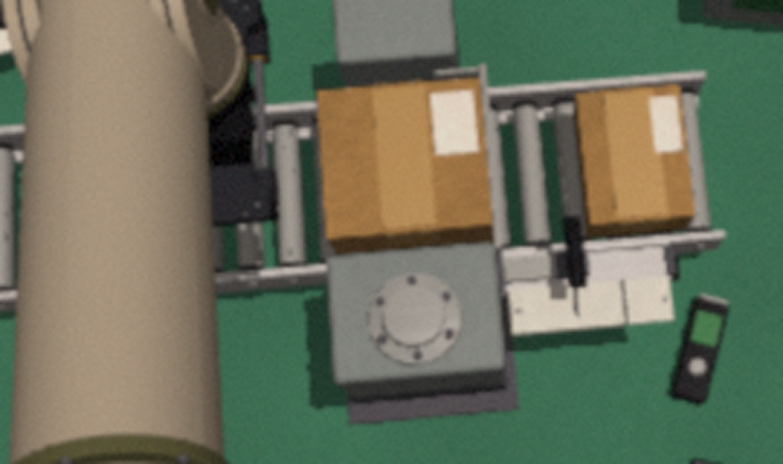

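View pics/s7.png

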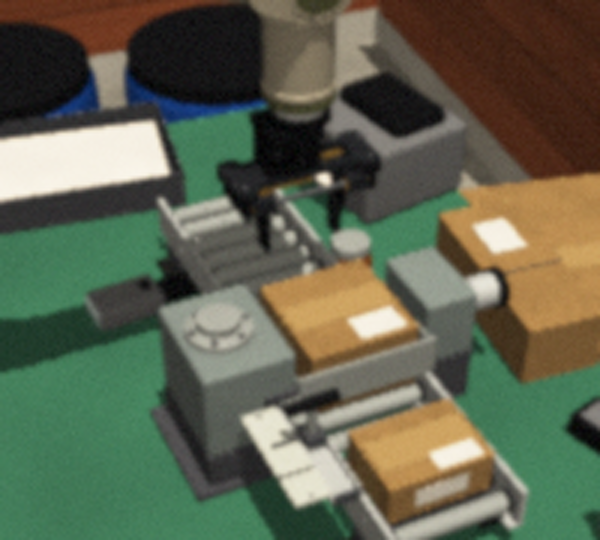

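```bash
python3 - <<'E'
from h import *
t=pickle.load(open("top0.pkl","rb"))
for a in [(478,78),(492,238),(318,90),(328,237)]: print(np.round(RG.T@(bp(t,a[0]/2.9+59.7,a[1]/2.9+89.7,.16)-G),4))
E
```

```text
[ 0.0687 -0.0676  0.16  ]
[-0.083  -0.0674  0.16  ]
[0.0692 0.0789 0.16  ]
[-0.0694  0.0784  0.16  ]
```

arm_command --deltas '[0,-0.05,0.002,0,-9,0,0,-0.1,0.0,0,-18,0,-0.01,-0.117,-0.04,0,-27,0,-0.03,-0.117,-0.085,0,-36,0,-0.055,-0.117,-0.13,0,-45,0,-0.08,-0.117,-0.175,0,-55,0,-0.105,-0.117,-0.225,0,-65,0,-0.116,-0.117,-0.28,0,-75,0]'

```text
time: 10.75
ee_pos: [0.4999, -0.167, 0.2615]
eef_rot: [-0.541, -0.455, 0.455, 0.541]
ft_force: [0.2, 0.0, -0.7]
width: 0.087
```

```bash
python3 tgt.py y -.104,-.14,.26
```

```text
10.75 [ 0.4999 -0.167   0.2615] [-0.24  0.08  0.51  1.64 -0.04  1.43  1.67] [ 0.2  0.  -0.7] 0.08697121838569158
[[0.172, 0.001, -0.985], [0.985, 0.001, 0.172], [0.001, -1.0, -0.0]]
-.104,-.14,.26 [ 0.5   -0.167  0.26 ] (array([-0.0002,  0.0015,  0.0001]), array([  0.03, -15.32,   0.05]))
TCP in gauge [-0.1039 -0.1398  0.2615]
```

arm_command --deltas '[0,0,0,0,-8,0,0,0,0,0,-15.3,0,0,0,0,0,-15.3,0]' --hand 0.7

```text
time: 11.12
ee_pos: [0.5009, -0.1655, 0.2612]
eef_rot: [-0.477, -0.521, 0.522, 0.478]
ft_force: [-0.6, -0.2, 0.7]
width: 0.0658
```

```bash
python3 tgt.py y -.104,-.14,.146;python3 look.py 8; python3 - <<'E'
from bench import r
from h import *
st=r.read_state(); p=r.camera("wrist"); cv2.imwrite("pics/w8.png",p["image"][:,:,::-1])
T=np.eye(4);T[:3,:3]=Ro.from_quat(st["eef_rot"]).as_matrix();T[:3,3]=st["ee_pos"]
q=dict(p);q["world_from_camera"]=T@p["hand_eye"]; pickle.dump(q,open("w8.pkl","wb"))
for n in ["grip","shutter","pointer","mark"]: print(n,[(np.round(x["centre"],1).tolist(),round(x["conf"],2)) for x in r.boxes_of(p,n)[:2]])
print(pj(q,np.array([gw(-.104,-.14,.165),gw(-.136,-.14,.165),gw(-.072,-.14,.165),st["ee_pos"]])))
E
```

```text
11.12 [ 0.5009 -0.1655  0.2612] [-0.23  0.08  0.5   1.64 -0.04  1.43  1.93] [-0.6 -0.2  0.7] 0.06577632501562987
[[-0.088, -0.0, -0.996], [0.996, 0.0, -0.088], [0.0, -1.0, 0.0]]
-.104,-.14,.146 [ 0.5   -0.167  0.146] (array([-0.0017,  0.1152,  0.0012]), array([-0.03, -0.39,  0.01]))
TCP in gauge [-0.1027 -0.1383  0.2612]
grip [([173.1, 261.8], 0.74), ([228.6, 201.0], 0.67)]
shutter [([176.0, 260.1], 0.79), ([1.1, 153.6], 0.33)]
pointer [([175.8, 262.9], 0.83)]
mark [([139.1, 362.1], 0.97)]
[[251.68811525 184.75084683]
 [251.31388622 148.21876613]
 [252.04263776 219.35918644]
 [253.26591679 222.78233662]]
```

View pics/w8.png

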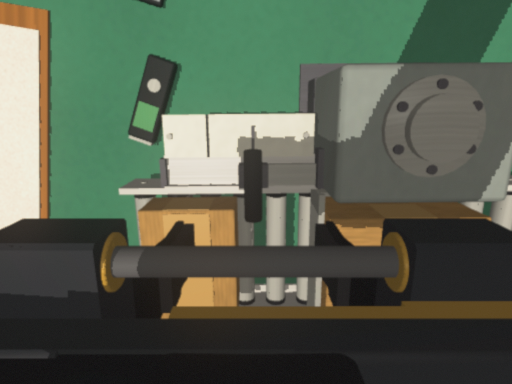

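View pics/s8.png

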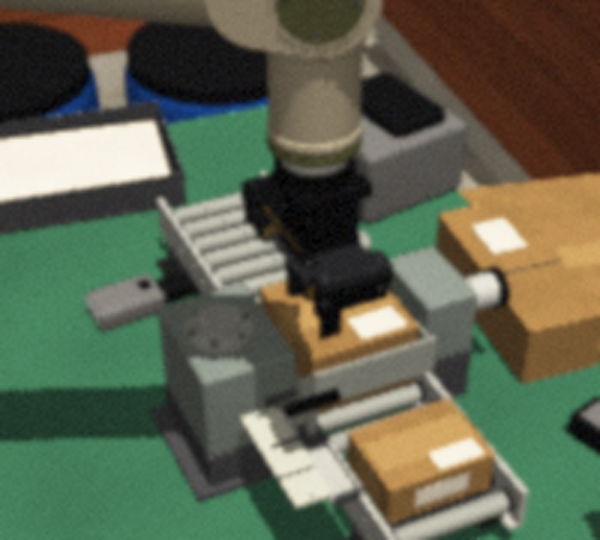

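arm_command --deltas '[-0.0005,0.03,0.001,0,-0.4,0,-0.0005,0.06,0.001,0,-0.4,0,-0.0005,0.085,0.001,0,-0.4,0,-0.0005,0.105,0.001,0,-0.4,0,-0.0005,0.114,0.001,0,-0.4,0,-0.0005,0.114,0.001,0,-0.4,0]'

```text
time: 12.22
ee_pos: [0.4999, -0.166, 0.1476]
eef_rot: [-0.475, -0.523, 0.524, 0.476]
ft_force: [0.4, 0.1, -0.8]
width: 0.0612
```

```bash
python3 tgt.py y -.104,-.139,.146;python3 look.py 9; python3 - <<'E'
from bench import r
import cv2
p=r.camera("wrist"); cv2.imwrite("pics/w9.png",p["image"][:,:,::-1])
E
```

```text
12.22 [ 0.4999 -0.166   0.1476] [-0.22  0.15  0.5   1.81 -0.08  1.2   1.97] [ 0.4  0.1 -0.8] 0.061168406064699546
[[-0.096, -0.001, -0.995], [0.995, 0.0, -0.096], [0.0, -1.0, 0.001]]
-.104,-.139,.146 [ 0.5   -0.166  0.146] (array([-0.0002,  0.0016,  0.0002]), array([-0.03,  0.06,  0.01]))
TCP in gauge [-0.1038 -0.1388  0.1476]
```

View pics/w9.png

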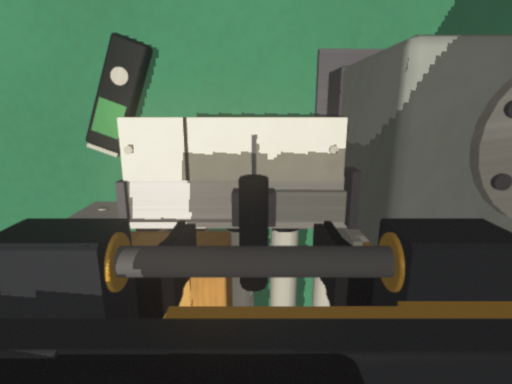

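View pics/s9.png

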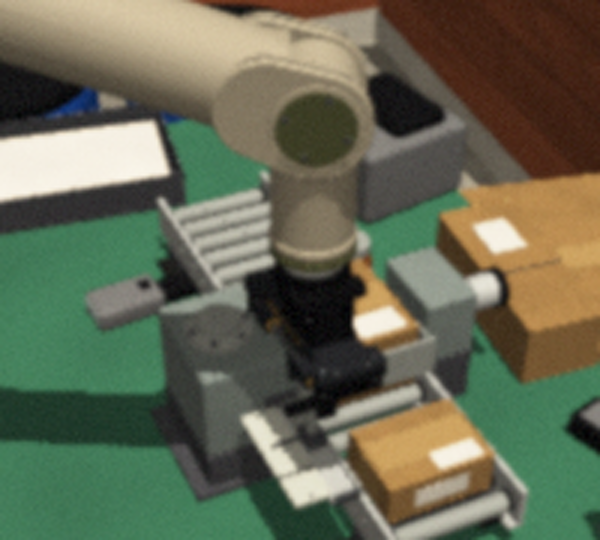

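arm_command --deltas '[0,0.001,0,0,0,0,0,0.001,0,0,0,0,0,0.001,0,0,0,0,0,0.001,0,0,0,0,0,0.001,0,0,0,0,0,0.001,0,0,0,0]' --hand 0 --grip_force 45

```text
time: 13.12
ee_pos: [0.5, -0.1661, 0.1467]
eef_rot: [0.475, 0.523, -0.523, -0.475]
ft_force: [0.3, -0.8, -0.4]
width: 0.0087
```

```bash
python3 tgt.py y -.104,-.139,.146;python3 look.py 10; python3 - <<'E'
from bench import r
import cv2
p=r.camera("wrist"); cv2.imwrite("pics/w10.png",p["image"][:,:,::-1])
print(r.read_state()["width"])
E
```

```text
13.12 [ 0.5    -0.1661  0.1467] [-0.22  0.15  0.5   1.81 -0.08  1.2   1.97] [ 0.3 -0.8 -0.4] 0.008661816091609546
[[-0.096, -0.0, -0.995], [0.995, 0.0, -0.096], [0.0, -1.0, 0.0]]
-.104,-.139,.146 [ 0.5   -0.166  0.146] (array([-0.0001,  0.0007,  0.0003]), array([-0.  ,  0.07,  0.01]))
TCP in gauge [-0.1037 -0.1389  0.1467]
0.0021933197836400747
```

View pics/w10.png

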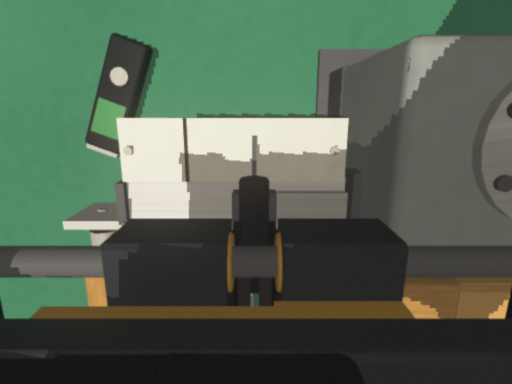

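View pics/s10.png

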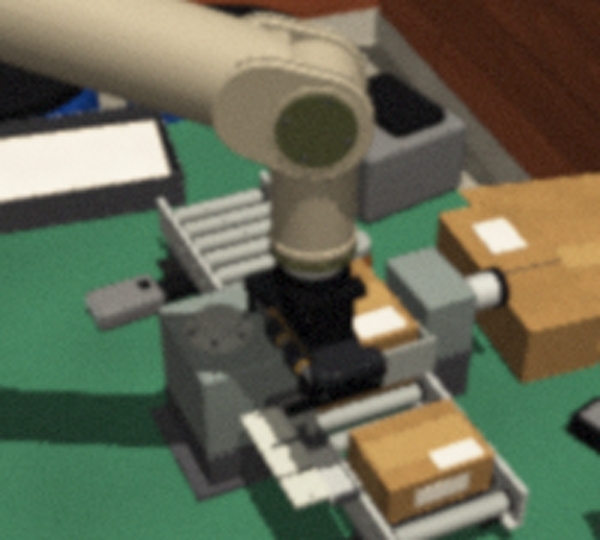

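```bash
python3 - <<'E'
from bench import r
from h import *
st=r.read_state(); p=r.camera("wrist")
T=np.eye(4);T[:3,:3]=Ro.from_quat(st["eef_rot"]).as_matrix();T[:3,3]=st["ee_pos"]
q=dict(p);q["world_from_camera"]=T@p["hand_eye"]; print(st["width"],st["ee_pos"], p["intrinsics"])
print(pj(q,np.array([gw(-.136,-.139,.165),gw(-.072,-.139,.165),st["ee_pos"],st["ee_pos"]+[0,0,.019],st["ee_pos"]+[0,0,.04]])))
im=p["image"][110:330,130:400,::-1];cv2.imwrite("pics/w11z.png",cv2.resize(im,None,fx=2.7,fy=2.7,interpolation=cv2.INTER_CUBIC))
p=r.camera("side");im=p["image"][150:220,240:320,::-1];cv2.imwrite("pics/s11z.png",cv2.resize(im,None,fx=8,fy=8,interpolation=cv2.INTER_CUBIC))
print(pj(p,np.array([gw(-.136,-.139,.165),gw(-.072,-.139,.165),st["ee_pos"],st["ee_pos"]+[0,0,.019],st["ee_pos"]+[0,0,.07]])))
E
```

```text
0.0021933197836400747 [ 0.50015612 -0.16661512  0.14698748] [[331.96061997   0.         254.2017517 ]
 [  0.         331.96061997 192.83339991]
 [  0.           0.           1.        ]]
[[253.96111805 175.33534606]
 [253.83106014 285.89830543]
 [253.27789004 222.77601933]
 [253.10699802 234.50107401]
 [252.87224782 250.60749629]]
[[264.5187586  186.53002668]
 [282.25028196 180.87127811]
 [273.60492869 187.72193073]
 [273.63130273 183.4982514 ]
 [273.70480453 171.72728381]]
```

View pics/w11z.png

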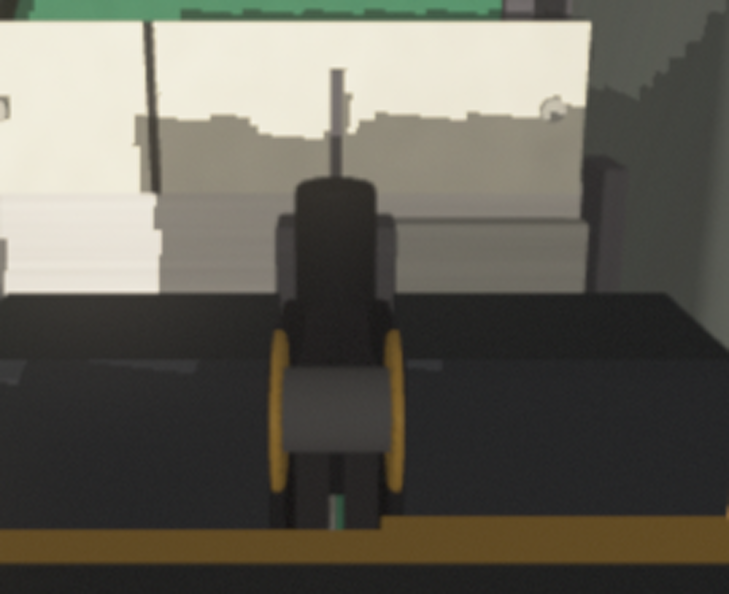

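View pics/s11z.png

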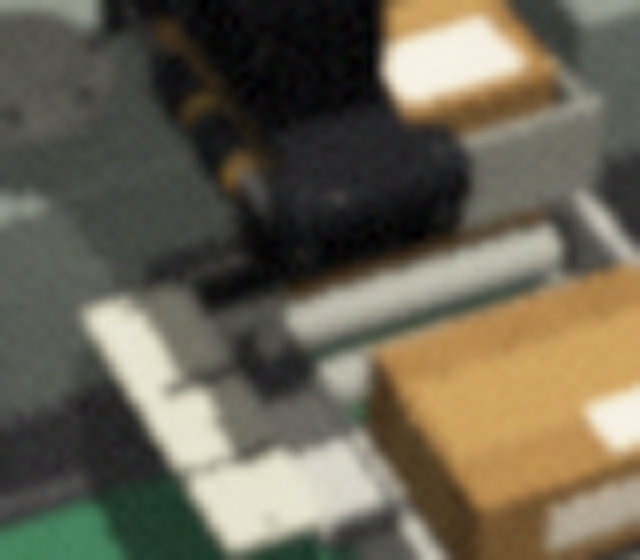

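arm_command --deltas '[-0.002,0,0,0,0,0,-0.004,0,0,0,0,0,-0.006,0,0,0,0,0,-0.008,0,0,0,0,0]'

```text
time: 13.88
ee_pos: [0.5012, -0.1732, 0.1469]
eef_rot: [0.475, 0.524, -0.523, -0.475]
ft_force: [1.1, 1.6, 1.8]
width: 0.0004
```

```bash
python3 tgt.py y -.104,-.139,.146; python3 - <<'E'
from bench import r
from h import *
st=r.read_state(); p=r.camera("wrist")
im=p["image"][110:330,130:400,::-1];cv2.imwrite("pics/w12z.png",cv2.resize(im,None,fx=2.7,fy=2.7,interpolation=cv2.INTER_CUBIC))
E
```

```text
13.88 [ 0.5012 -0.1732  0.1469] [-0.2   0.16  0.5   1.8  -0.08  1.2   1.99] [1.1 1.6 1.8] 0.0004342149992856169
[[-0.097, 0.001, -0.995], [0.995, 0.001, -0.097], [0.001, -1.0, -0.001]]
-.104,-.139,.146 [ 0.5   -0.166  0.146] (array([0.0071, 0.0009, 0.0009]), array([0.04, 0.13, 0.06]))
TCP in gauge [-0.1031 -0.1461  0.1469]
```

View pics/w12z.png

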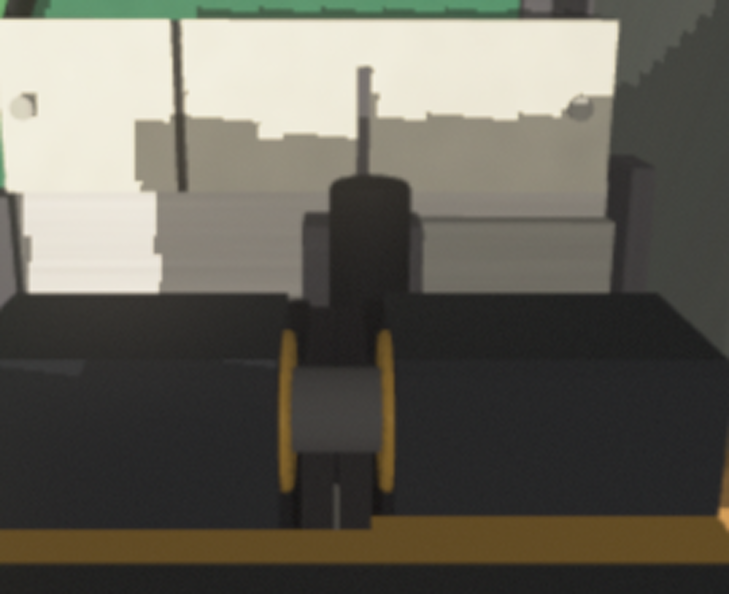

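```bash
python3 - <<'E'
from bench import r
from h import *
s=pickle.load(open("side0.pkl","rb"))
P=np.array([.5724,.2955,.1254]); x=RG[:,0]
print((pj(s,np.array([P-x*.05,P+x*.05,P-x*.05+[0,0,.025]]))-[170,50])*3)
st=r.read_state(); p=r.camera("side")
im=p["image"][130:220,230:330,::-1];cv2.imwrite("pics/s13z.png",cv2.resize(im,None,fx=7,fy=6.6,interpolation=cv2.INTER_CUBIC))
p=r.camera("top"); im=p["image"][130:220,200:320,::-1];cv2.imwrite("pics/t13z.png",cv2.resize(im,None,fx=6,fy=6,interpolation=cv2.INTER_CUBIC))
E
```

```text
[[213.23588044 205.58827012]
 [279.38857162 188.28571639]
 [212.28457746 190.09291003]]
```

View pics/s13z.png

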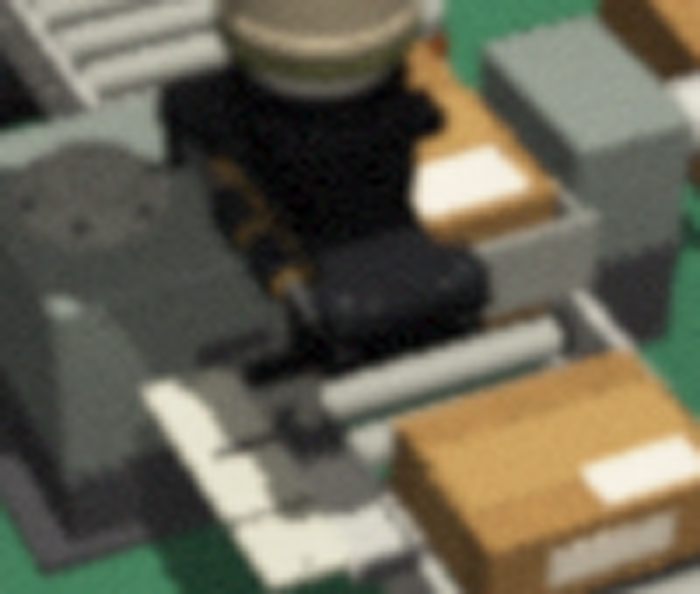

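View pics/t13z.png

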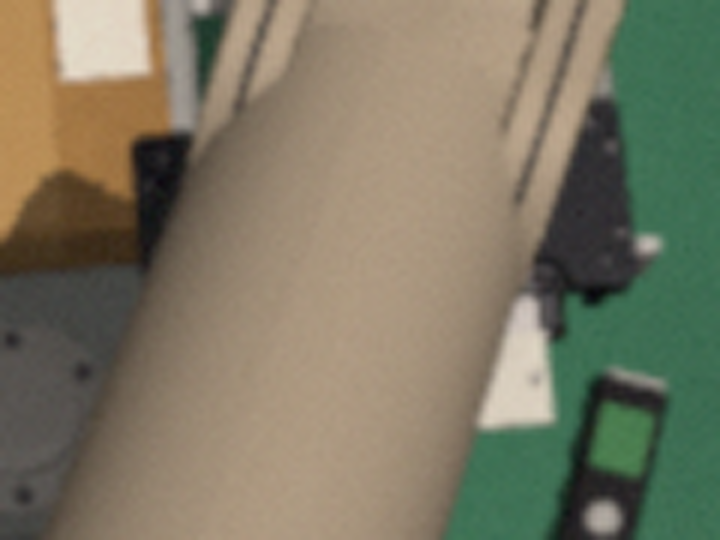

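arm_command --deltas '[0.003,-0.005,0,0,0,0,0.007,-0.02,0,0,0,0,0.007,-0.05,0,0,0,0,0.007,-0.07,0,0,0,0,0.007,-0.07,0,0,0,0]'

```text
time: 14.65
ee_pos: [0.5009, -0.1672, 0.2187]
eef_rot: [0.476, 0.524, -0.523, -0.474]
ft_force: [-0.1, 1.0, -0.4]
width: 0.0003
```

```bash
cat > v.py <<'E'
import sys
from bench import r
from h import *
n=sys.argv[1]
st=r.read_state(); p=r.camera("side"); print(st["ee_pos"],st["width"])
E_=np.array(st["ee_pos"]); pts=pj(p,np.array([E_,E_+[0,0,.019],E_+[0,0,.07]])); print((pts-[225,120])*7)
im=p["image"][120:205,225:335,::-1];im=cv2.resize(im,None,fx=7,fy=7,interpolation=cv2.INTER_CUBIC)
for u,v in (pts-[225,120])*7: cv2.circle(im,(int(u),int(v)),3,(0,0,255),-1)
cv2.imwrite(f"pics/sv{n}.png",im)
p=r.camera("wrist"); cv2.imwrite(f"pics/wv{n}.png",cv2.convertScaleAbs(p["image"][:,:,::-1],alpha=2.5))
E
python3 v.py 1
```

```text
[ 0.50093588 -0.16722303  0.21872102] 0.0002508470013320369
[[343.02791778 359.65938703]
 [343.2492398  327.71343571]
 [343.8669741  238.54874325]]
```

View pics/sv1.png

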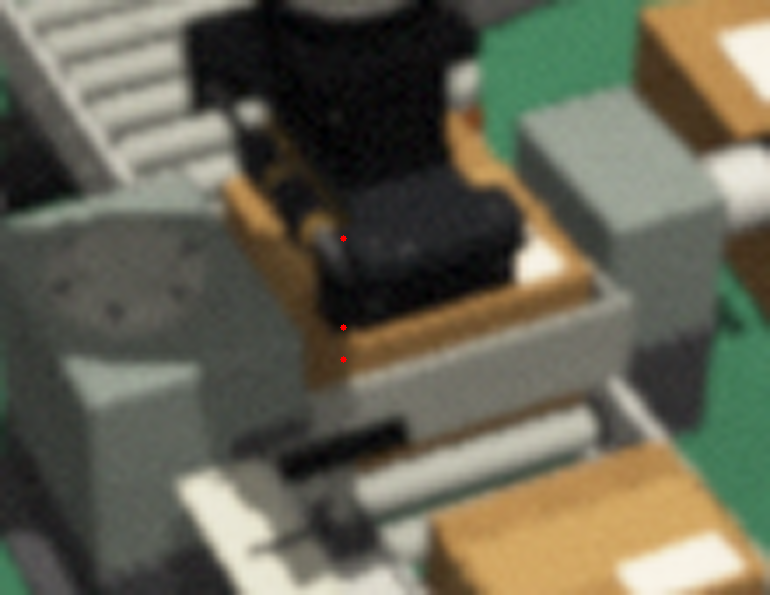

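View pics/wv1.png

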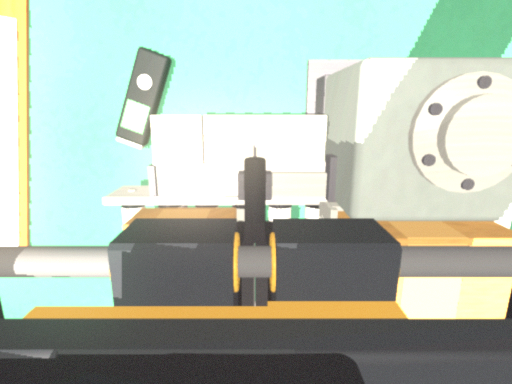

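```bash
python3 - <<'E'
from h import *
s=pickle.load(open("side0.pkl","rb"))
P=np.array([.5875,.1232,.1434]); x=RG[:,0]
im=cv2.imread("pics/s7.png")[120:300,180:420]; 
im=cv2.resize(im,None,fx=3,fy=3,interpolation=cv2.INTER_CUBIC)
for d,c in((0,(0,0,255)),(.019,(0,255,0)),(.03,(255,0,0))):
  for sx in(-.05,0,.05):
    u=(pj(s,P+x*sx+[0,0,d])-[170,50])*3; u=(u-[180,120])*3; cv2.circle(im,tuple(u.astype(int).tolist()),3,c,-1)
cv2.imwrite("pics/s7z.png",im)
E
```

```text
(no output)
```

View pics/s7z.png

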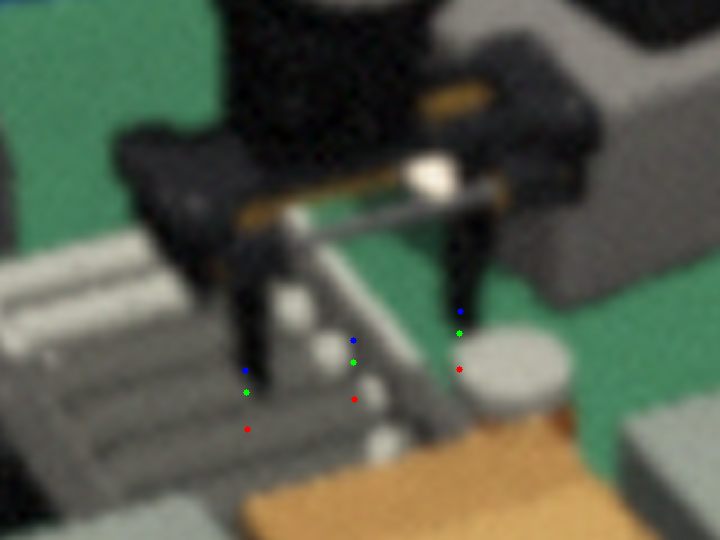

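arm_command --deltas '[0,0,0,0,0,0,0,0,0,0,0,0,0,0,0,0,0,0,0,0.03,0,0,0,0,0,0.055,0,0,0,0,0,0.072,0,0,0,0,0,0.072,0,0,0,0]' --hand 0.7

```text
time: 15.62
ee_pos: [0.4994, -0.1669, 0.1438]
eef_rot: [-0.475, -0.523, 0.524, 0.476]
ft_force: [-0.9, 0.8, 1.6]
width: 0.0583
```

```bash
python3 tgt.py y -.104,-.139,.125
```

```text
15.62 [ 0.4994 -0.1669  0.1438] [-0.21  0.16  0.5   1.81 -0.08  1.19  1.97] [-0.9  0.8  1.6] 0.05826187510057225
[[-0.096, -0.002, -0.995], [0.995, 0.0, -0.096], [0.0, -1.0, 0.002]]
-.104,-.139,.125 [ 0.5   -0.166  0.125] (array([ 0.0007,  0.0188, -0.0003]), array([-0.11,  0.07,  0.03]))
TCP in gauge [-0.1043 -0.1397  0.1438]
```

arm_command --deltas '[0.0005,0.004,0,0,0,0,0.0005,0.008,0,0,0,0,0.0005,0.012,0,0,0,0,0.0005,0.012,0,0,0,0]'

```text
time: 16.12
ee_pos: [0.4999, -0.1665, 0.1325]
eef_rot: [-0.475, -0.523, 0.523, 0.476]
ft_force: [-0.1, 0.6, -0.1]
width: 0.0608
```

arm_command --deltas '[0,0.003,0,0,0,0,0,0.006,0,0,0,0,0,0.006,0,0,0,0]'

```text
time: 16.5
ee_pos: [0.4999, -0.1665, 0.1264]
eef_rot: [-0.475, -0.523, 0.524, 0.476]
ft_force: [0.3, -0.4, 0.2]
width: 0.0608
```

arm_command --deltas '[0,0,0,0,0,0,0,0,0,0,0,0,0,0,0,0,0,0,0,0,0,0,0,0,0,0,0,0,0,0,0,0,0,0,0,0,0,0,0,0,0,0]' --hand 0 --grip_force 45

```text
time: 17.38
ee_pos: [0.5, -0.1668, 0.1267]
eef_rot: [-0.475, -0.523, 0.523, 0.475]
ft_force: [1.0, -0.9, -0.7]
width: 0.0144
```

```bash
python3 tgt.py y -.104,-.139,.125; python3 v.py 2;python3 look.py 14
```

```text
17.38 [ 0.5    -0.1668  0.1267] [-0.21  0.17  0.5   1.83 -0.09  1.16  1.98] [ 1.  -0.9 -0.7] 0.01439487041091692
[[-0.096, 0.0, -0.995], [0.995, -0.0, -0.096], [-0.0, -1.0, -0.0]]
-.104,-.139,.125 [ 0.5   -0.166  0.125] (array([0.0006, 0.0017, 0.0003]), array([ 0.  ,  0.06, -0.01]))
TCP in gauge [-0.1037 -0.1396  0.1267]
[ 0.50002631 -0.16684603  0.12669246] 0.01439487041091692
[[339.94964234 505.37021859]
 [340.12946833 476.42897206]
 [340.63042527 395.80481371]]
```

View pics/wv2.png

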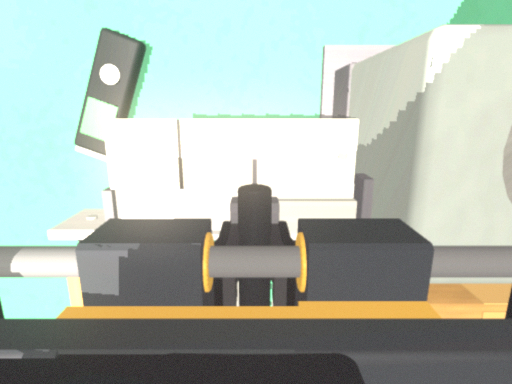

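View pics/sv2.png

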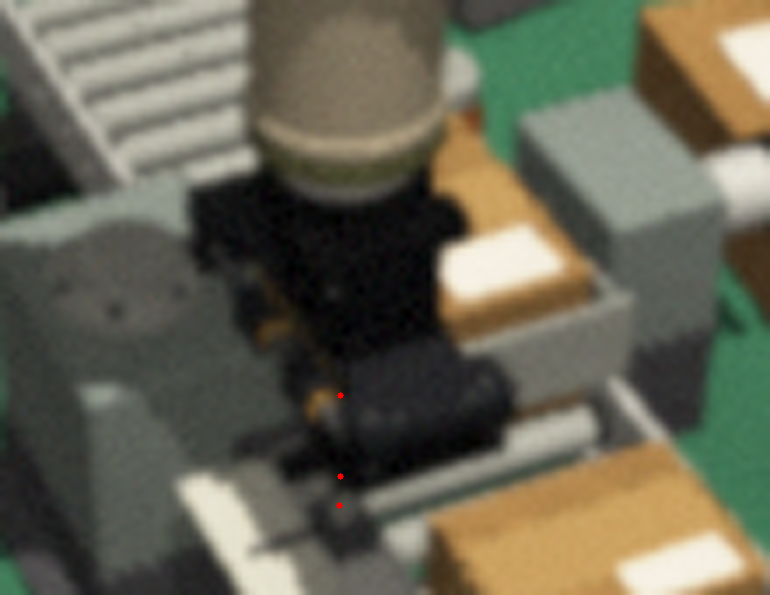

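arm_command --deltas '[-0.002,0,0,0,0,0,-0.004,0,0,0,0,0,-0.006,0,0,0,0,0,-0.008,0,0,0,0,0,-0.008,0,0,0,0,0]' --grip_force 55

```text
time: 18.2
ee_pos: [0.5006, -0.1723, 0.1267]
eef_rot: [0.474, 0.524, -0.523, -0.476]
ft_force: [-3.9, 6.5, 4.5]
width: 0.0147
```

```bash
python3 tgt.py y -.104,-.184,.1267; python3 v.py 3
```

```text
18.2 [ 0.5006 -0.1723  0.1267] [-0.2   0.18  0.5   1.83 -0.1   1.16  2.  ] [-3.9  6.5  4.5] 0.014668435047861772
[[-0.098, -0.001, -0.995], [0.995, 0.003, -0.098], [0.003, -1.0, 0.001]]
-.104,-.184,.1267 [ 0.504 -0.211  0.127] (array([-0.0389, -0.0001,  0.0005]), array([-0.05,  0.17,  0.19]))
TCP in gauge [-0.1036 -0.1451  0.1267]
[ 0.50058997 -0.17226977  0.12669026] 0.014668435047861772
[[344.95380436 512.59651058]
 [345.18428405 483.6480401 ]
 [345.82641768 402.99544037]]
```

View pics/wv3.png

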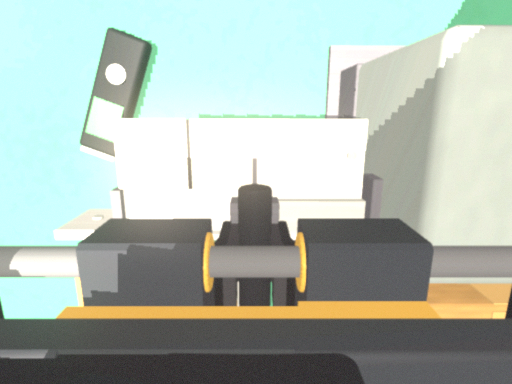

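arm_command --deltas '[-0.004,0,0,0,0,0,-0.009,0,0,0,0,0,-0.014,0,0,0,0,0,-0.019,0,0,0,0,0,-0.024,0,0,0,0,0,-0.029,0,0,0,0,0,-0.034,0,0,0,0,0,-0.036,0,0,0,0,0]'

```text
time: 19.3
ee_pos: [0.5039, -0.2066, 0.1266]
eef_rot: [0.473, 0.525, -0.523, -0.477]
ft_force: [-5.8, 13.3, 9.9]
width: 0.0147
```

```bash
python3 tgt.py y -.104,-.1846,.1267; python3 v.py 4; python3 look.py 15; python3 - <<'E'
from bench import r
from h import *
st=r.read_state(); p=r.camera("wrist")
T=np.eye(4);T[:3,:3]=Ro.from_quat(st["eef_rot"]).as_matrix();T[:3,3]=st["ee_pos"]
q=dict(p);q["world_from_camera"]=T@p["hand_eye"]; pickle.dump(q,open("w15.pkl","wb"))
for n in ["pointer","mark"]: print(n,[(np.round(x["centre"],1).tolist(),round(x["conf"],2)) for x in r.boxes_of(p,n)[:2]])
im=p["image"][100:260,120:400,::-1];cv2.imwrite("pics/w15z.png",cv2.resize(im,None,fx=2.8,fy=2.8,interpolation=cv2.INTER_CUBIC))
E
```

```text
19.3 [ 0.5039 -0.2066  0.1266] [-0.15  0.22  0.52  1.79 -0.12  1.17  2.08] [-5.8 13.3  9.9] 0.014687604146088926
[[-0.099, -0.002, -0.995], [0.995, 0.006, -0.099], [0.006, -1.0, 0.002]]
-.104,-.1846,.1267 [ 0.504 -0.212  0.127] (array([-0.005 , -0.0001,  0.0004]), array([-0.1 ,  0.22,  0.33]))
TCP in gauge [-0.1036 -0.1796  0.1266]
[ 0.50386451 -0.20663606  0.12664686] 0.014687604146088926
[[376.7083609  559.51162174]
 [377.26688887 530.5269423 ]
 [378.82402977 449.719476  ]]
pointer [([213.4, 272.1], 0.74), ([299.8, 472.5], 0.56)]
mark []
```

View pics/w15z.png

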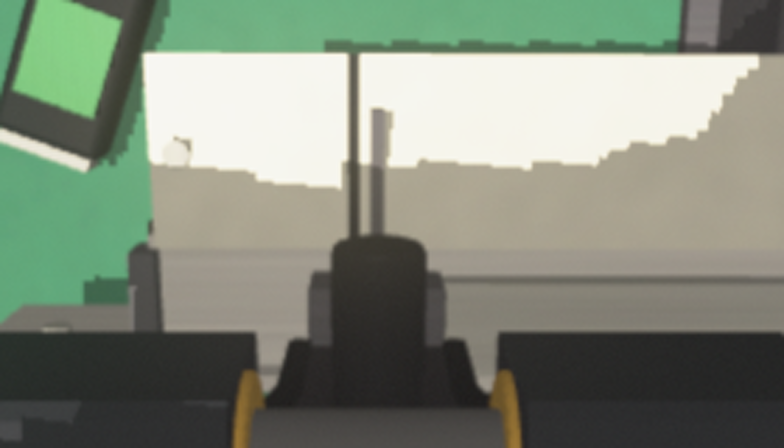

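View pics/s15.png

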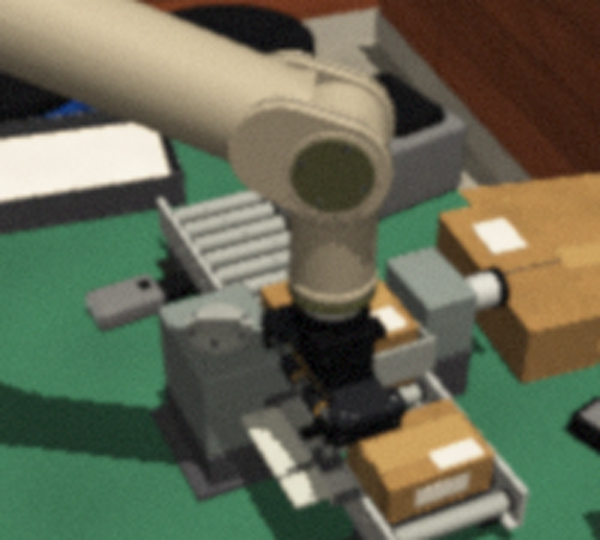

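```bash
python3 - <<'E'
from h import *
q=pickle.load(open("w15.pkl","rb"))
for n,u,v in (("line",353,110),("ptr",376,110),("line",354,230),("ptr",377,230)): print(n,np.round(RG.T@(bp(q,u/2.8+120,v/2.8+100,.116)-G),4))
E
```

```text
line [-0.1522 -0.184   0.116 ]
ptr [-0.1522 -0.1791  0.116 ]
line [-0.1262 -0.1838  0.116 ]
ptr [-0.1262 -0.1788  0.116 ]
```

arm_command --deltas '[-0.002,0,0,0,0,0,-0.004,0,0,0,0,0,-0.0055,0,0,0,0,0,-0.0055,0,0,0,0,0]'

```text
time: 20.15
ee_pos: [0.5044, -0.2118, 0.1267]
eef_rot: [0.473, 0.525, -0.523, -0.477]
ft_force: [-6.5, 12.7, 9.3]
width: 0.0144
```

```bash
python3 tgt.py y -.104,-.1846,.1267; python3 look.py 16; python3 - <<'E'
from bench import r
from h import *
p=r.camera("wrist")
im=p["image"][100:260,120:400,::-1];cv2.imwrite("pics/w16z.png",cv2.resize(im,None,fx=2.8,fy=2.8,interpolation=cv2.INTER_CUBIC))
E
```

```text
20.15 [ 0.5044 -0.2118  0.1267] [-0.14  0.23  0.52  1.78 -0.13  1.17  2.09] [-6.5 12.7  9.3] 0.014399003381171683
[[-0.099, -0.002, -0.995], [0.995, 0.006, -0.099], [0.006, -1.0, 0.002]]
-.104,-.1846,.1267 [ 0.504 -0.212  0.127] (array([ 0.0003, -0.    ,  0.0004]), array([-0.11,  0.23,  0.34]))
TCP in gauge [-0.1036 -0.1848  0.1267]
```

View pics/w16z.png

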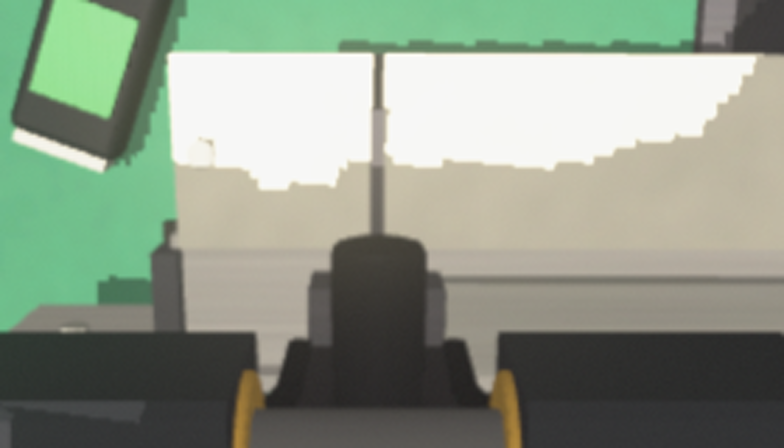

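View pics/t16.png

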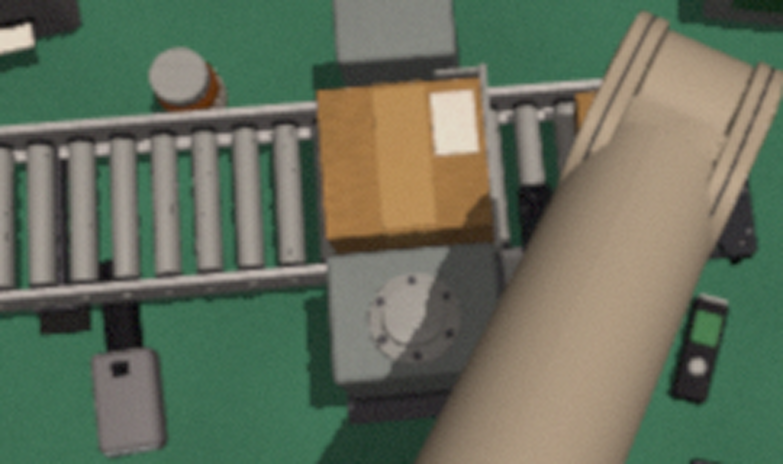

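arm_command --deltas '[0,0,0,0,0,0,0,0,0,0,0,0,0,0,0,0,0,0,0,0,0,0,0,0,0,0,0,0,0,0,0,0,0,0,0,0,0,0,0,0,0,0,0,0,0,0,0,0]'

```text
time: 21.3
ee_pos: [0.5044, -0.2118, 0.1267]
eef_rot: [0.473, 0.525, -0.523, -0.477]
ft_force: [-6.3, 14.2, 9.4]
width: 0.0146
```

arm_command --deltas '[0,0,0,0,0,0,0,0,0,0,0,0,0,0,0,0,0,0,0,0,0,0,0,0,0,0,0,0,0,0,0,0,0,0,0,0,0,0,0,0,0,0,0,0,0,0,0,0]'

```text
time: 22.3
ee_pos: [0.5043, -0.2118, 0.1266]
eef_rot: [0.473, 0.525, -0.523, -0.477]
ft_force: [-6.5, 12.8, 9.3]
width: 0.0146
```

arm_command --deltas '[0,0,0,0,0,0,0,0,0,0,0,0,0,0,0,0,0,0,0,0,0,0,0,0,0,0,0,0,0,0,0,0,0,0,0,0,0,0,0,0,0,0,0,0,0,0,0,0]'

```text
time: 23.3
ee_pos: [0.5043, -0.2118, 0.1266]
eef_rot: [0.473, 0.525, -0.523, -0.477]
ft_force: [-6.5, 13.7, 9.7]
width: 0.0142
```

arm_command --deltas '[0,0,0,0,0,0,0,0,0,0,0,0,0,0,0,0,0,0,0,0,0,0,0,0,0,0,0,0,0,0,0,0,0,0,0,0,0,0,0,0,0,0,0,0,0,0,0,0]'

```text
time: 24.3
ee_pos: [0.5043, -0.2118, 0.1267]
eef_rot: [0.473, 0.525, -0.523, -0.477]
ft_force: [-6.3, 12.3, 9.3]
width: 0.0144
```

```bash
python3 look.py 17; python3 - <<'E'
from bench import r
from h import *
p=r.camera("wrist")
im=p["image"][100:260,120:400,::-1];cv2.imwrite("pics/w17z.png",cv2.resize(im,None,fx=2.8,fy=2.8,interpolation=cv2.INTER_CUBIC))
E
```

```text
(no output)
```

View pics/w17z.png

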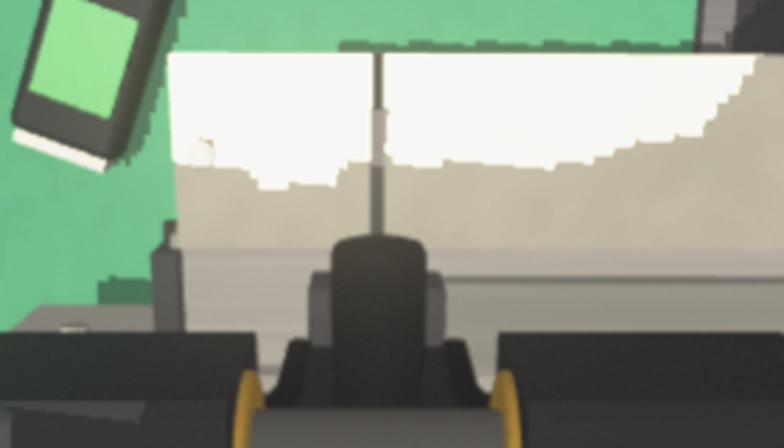

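View pics/s17.png

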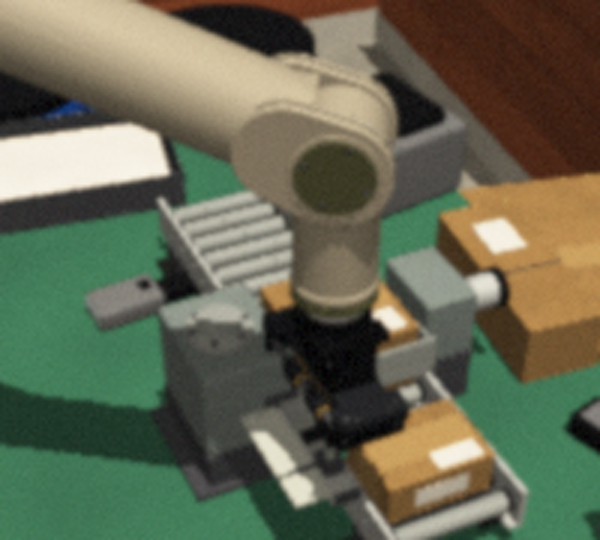

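```bash
python3 -c "
from bench import r
print(r.close_job()); print(r.read_state()['ee_pos'])"
```

```text
the job is handed in; nothing more can be done
None
the job is handed in; nothing more can be done
```

I pushed the carton home against the stop plate, then pulled the shutter to the line. I held it there for a little over 4 s and handed the job in at about 24.3 s, still holding the handle. `close_job` gives no verdict, so what follows is from my own measurements.

**Carton:** With two-finger contact it stalled against the stop plate at about 11 N. After I backed off, the top view still showed it square and in contact. My direct estimate of its position put it 3–6 mm short of home. Measured against the stop plate it was about 1 mm off, and I trusted that. It had not moved in the top view taken at the line, just before the hold. In the side view after the hold the hand hid most of it.

**Handle:** My first grasp missed. The fingers shut fully without catching the bar, and an 8 mm test pull left the shutter unmoved. The side picture showed the open fingertips about 20 mm higher than the reported tool position, so I went 20 mm lower and the bar was held at 14–15 mm opening.

**At the line:** The pointer covered the line in the wrist picture both before and after the hold. The tool had moved 45 mm from the shut position, and the pull was steady at 12–14 N.

**Unexplained:** While holding, I also saw about 9 N upward and 6 N sideways on the tool. By the geometry the gripper is about 15 mm clear of the carton. I think these come from the grip on the handle, but I did not confirm that.

**Other things:** The finished carton and the scanner show no movement in the pictures. I did not check the other bystanders separately.

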